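Rub down the crate panel's edging and hold the cam clamp on its third click

TASK

A crate panel is being glued up in the small press: take the cork rubbing block from its tile, set it on the end of the panel's raised wooden strip away from the dial, rub it lengthwise along the strip to the end near the dial in one steady pass that keeps the sprung bed pushed down a few millimetres without bottoming it, then stand the block back on the middle of its tile and let go. Then press the clamp dial's crossbar down past the first two clicks to the third, not on towards the stop beyond, and finish there still holding it down against its spring. Leave the jar, the bowl and the glue bottle where they are.

Things in the scene. Friction and masses are not known exactly. Their poses are not given: they have to be found in the camera images.
- press: Fixed glue-up press; origin on the table, z up. Base board 150 mm across (own x), along own y from -220 to +110 mm, 14 mm thick. Above it a plywood panel on a sprung bed, with a raised wooden strip on top: 24 mm wide, 8 high, at x = 0, y -200 to -30, top 43 mm above the table. Clamp foot at y = 12, 71 mm high. Steel cheek holding the dial: x -46 to -30, y 40 to 100, 139 mm high.
- bed (a joint): How far (m) the sprung bed with panel and strip is pushed down: 0 at rest, stop at 0.012. It takes about 3.5 N to start it and 1.2 N more for each mm. A good rub pushes it down 3 to 8 mm (7 to 13 N); under 3.5 N is no rub, over 22 N too hard.
- strip_far (a point): Middle of the strip's end away from the dial, on its top surface at rest (y = -200 mm in the press frame). Axes as the press.
- strip_near (a point): Middle of the strip's end nearer the dial, on its top surface at rest (y = -30 mm in the press frame). The block, 70 mm long and laid lengthwise, is rubbed from its centre standing about 35 mm inside strip_far to its centre about 35 mm short of strip_near.
- block_rib (a point): Centre of the rubbing block's grip rib, 41 mm above its sole. Loose block, 80 to 160 g: cork base 70 x 44 x 20 mm (long side along its own x) with an upright light-wood rib 60 x 22 x 42 mm on top (rib top 62 mm above the sole); grip across the 22 mm (own y). z up.
- block_sole (a point): Centre of the rubbing block's flat underside; axes as block_rib.
- block: The same rubbing block as a body; its origin is the centre of its underside.
- tile: Square white tile 110 x 110 x 6 mm, fixed on the table, on which the block stands at first and must stand again. Origin: centre of its underside on the table.
- dial (a joint): Turn of the clamp dial (rad): 0 at rest, grows as the crossbar is pressed down. Notches at about 0.38, 0.73 and 1.06, each just after a 1 to 2 N hump; another hump at 1.2, stop at 1.32. The spring pushes back all the way, about 4 N at the crossbar at rest, 6 to 9 N at the third notch, and returns it to 0 when released. The third notch counts from 0.94 to 1.17.
- dial_axis (a point): Centre of the dial (black disc, radius 32 mm, standing upright in the press's y-z plane, turning about the press's x), at x = 0, y = 80, z = 105 mm in the press frame.
- dial_bar (a point): Centre of the crossbar (dark wood, 18 mm thick, 60 mm long along the press's x), on a spoke 95 mm from dial_axis, on the side away from the strip; moves with the dial. At joint value q it lies 95*cos(0.56-q) mm along press +y and 95*sin(0.56-q) mm up from dial_axis: 51 mm above it at rest, 45 mm below at the third notch, where the spoke points at the lowest of three brass studs.
- jar_mid (a point): Bystander, to be left alone: stoppered ceramic jar, 84 mm wide, 105 mm high; point on its axis 50 mm up.
- bowl_mid (a point): Bystander: steel bowl of jacks, 110 mm wide, 45 mm high; point on its axis 22 mm up.
- glue_mid (a point): Bystander: white glue bottle, 40 mm wide, 110 mm high, standing; point on its axis 55 mm up.
Mind the look-alikes: they are no part of the job. Leave any blue, pink or yellow look-alike of the block alone.

How it is judged:
On the way, in this order (a step that is already met when the one before it is completed fails the run):
1. the block presses on the strip's end away from the dial (3.5 to 22 N) (y of block_sole in the frame of press between -0.2 and -0.15 m and contact force between block and press between 3.5 and 22 N and x of block_sole in the frame of press between -0.014 and 0.014 m and angle between block_sole's own z axis and vertical below 0.12 rad), for 0.1 s.
2. still pressing a quarter of the way along (y of block_sole in the frame of press between -0.142 and -0.118 m and contact force between block and press between 3.5 and 22 N and x of block_sole in the frame of press between -0.014 and 0.014 m and angle between block_sole's own z axis and vertical below 0.12 rad), for 0.05 s.
3. still pressing past the middle (y of block_sole in the frame of press between -0.112 and -0.088 m and contact force between block and press between 3.5 and 22 N and x of block_sole in the frame of press between -0.014 and 0.014 m and angle between block_sole's own z axis and vertical below 0.12 rad), for 0.05 s.
4. still pressing at the end near the dial (y of block_sole in the frame of press above -0.08 m and contact force between block and press between 3.5 and 22 N and x of block_sole in the frame of press between -0.014 and 0.014 m and angle between block_sole's own z axis and vertical below 0.12 rad), for 0.05 s.
5. the block stands upright on the tile again, let go (horizontal distance between block_sole and tile below 0.04 m and height (world z) of block_sole between 0.003 and 0.01 m and angle between block_sole's own z axis and vertical below 0.1 rad and contact force between the fingers and block below 0.1 N and linear speed of block below 0.02 m/s), for 0.2 s.
6. the dial is pressed to its third notch (value of joint dial between 0.94 and 1.17 rad and contact force between any of the fingers, the arm and press above 2 N), for 0.3 s.
At the end, for the whole second after the job is handed in: The robot holds the dial at the third notch (0.94 to 1.17 rad) by pushing on it with more than 2 N, and the block stands upright (within 0.1 rad), let go and at rest, on the tile, its centre within 40 mm of the tile's centre (all of step 5 and all of step 6); the arm keeps its last pose, push and grip.
It fails at once if the dial is driven on beyond the third notch towards the stop (more than 1.24 rad) (value of joint dial above 1.24 rad).
It fails at once if the panel is pressed too hard with the block (more than 40 N) (contact force between block and press above 40 N).
It fails at once if a bystander is shifted more than 25 mm (distance of any of jar_mid, bowl_mid, glue_mid from where it was at the start of the episode above 0.025 m).
It also fails if it takes over 64 s, if anything falls off the work surface, if the arm or the gripper's body presses on something with over 40 N, if the wrist force passes 120 N, or if a joint passes its speed limit or range.

ROBOT

A 6-joint arm with a two-finger parallel gripper is mounted at the origin on the work surface. World frame = base frame: x ahead of the robot, y to its left, z up, the work surface at z = 0. Lengths are in m, angles in rad, forces in N, time in s.
With the tool pointing down it reaches from about 0.225 to 0.875 m from the base axis. Payload 3.4 kg.
Tool frame: the origin (TCP) lies on the centre line of the jaws, within the pads' length; the fingertips stand 17 mm ahead of it and the grasp point (between the pads) lies 2 mm behind it (nose_length is the distance from the TCP to the fingertips, in m); z points along the fingers, y is the line along which they close (so a half turn about z gives the same grasp; the last joint's range is limited). The gripper opens to 85 mm and grips with 20 to 120 N. Pads are 22 mm wide; open, the fingers measure 114 mm over their backs; the gripper's body (76 mm by 85 mm) begins 54 mm behind the grasp point. The pads swing forward as they close: fully open they stand 13 mm farther back than shut.
Start: joints at [1.135, 0.276, 1.505, -0, 1.361, -0.121], TCP at [0.178, 0.547, 0.248] pointing down, gripper open.
Joint ranges: [-2.89, 2.89], [-0.75, 2.08], [0.22, 2.7], [-1.18, 4.32], [0.11, 2.71], [-2.7, 2.7]. Speed limits (rad/s): [2.57, 2.57, 3.14, 3.14, 3.14, 3.14].

INTERFACE

Orientations are given as a unit quaternion [w, x, y, z].
In Python, from rig import get_state, get_image, sign_off, find_in, place_of, nose_length gives the robot as it stands.
- The arm moves only by the tool apply_moves, never from a script. Its argument "deltas" is one flat list of numbers, 5 for each row, row after row: the finger opening in mm, from 0 to 85.4, then the shift along the tool's x, y, z in mm, then the turn about the tool's z in degrees. A call has 1 to 12 rows; each row is the pose to reach, as a shift and turn from the pose commanded when the call began, along the tool's axes at that moment; what a row does not reach only later rows make up. A row lasts 1/12 s, in which the tool goes at most 41.7 mm and 7.16 degrees, less where a joint would pass 70% of its speed; a pose out of reach is approached as far as the arm can. A call with a gripper value outside its range is refused whole. The fingers move at their own pace and stop on an object; "squeeze" is the grip in N (left out, the last holds). Time passes only in rows, so rows that repeat a pose let the fingers close. It gives the time, the measured TCP pose, the force, the opening and the grip force at its end, in the units of the state.
- get_state(): the state, without advancing time (a new reading comes with each control period).
- get_image(name): name is "scene" or "top"; returns a dict with "frame" (480x640x3 uint8, red, green, blue), "K" (3x3 intrinsics, pixels), "position" and "orientation" of the camera in the world. Camera axes: x right, y down, z forward; pixel columns grow to the right and rows downward; lengths in m; the calibration is good to about 2 mm. A picture is of the moment at which its call begins. There is no depth.
- sign_off(): hands the job in; it is judged then, once.
Trained networks look in a picture, given as the dict that the camera call returned (one of the last four; its "shot" number tells which), for a name from the list of things; names that differ only in an ending like _2 or _b are one class to them, and where a whole thing is asked for, a point or a joint stands for the part that bears it (a point fixed in the world has none). Each returns a list of dicts, best first, with "score" (0 to 1); they miss things now and then, are a little off and sometimes report something else, mostly with a low value. They report only what shows in the picture. A call takes as long as a camera call. They do not tell look-alikes from the thing itself.
- find_in(query, picture): "point" ([column, row] in pixels, amid what is visible of it).
- place_of(query, picture): "point" ([column, row] in pixels: a listed point, or the origin of a listed thing).
The state is a dict: "clock": time; "qpos": joint angles; "qd": joint speeds; "effort": joint torques, N m; "position": TCP position; "ee_rot": TCP orientation; "contact_force": force on the tool from outside, world axes, zero at the start; "moment": the same for the moment, N m; "width": finger opening in m; "gripper_force": force on a finger pad.
Only numpy, scipy, OpenCV 4.12 (cv2) and the standard library are available. Lean on these libraries where they do the work, as an engineer would, in place of code of your own. Each camera call takes 0.05 s, during which the arm holds its last target. There are 200 camera calls.

## Working session

There is one attempt and no reset: what is moved stays moved. The work goes in short steps, Python scripts to look and compute and a tool call to move; the robot and the scene stay as the last step left them, time stands still between calls to the robot, and variables do not carry over. Pictures are saved under pics/ and viewed, at most 10 in all, crops included, and the job is handed in when it is done.

Besides the shell and the picture viewer there is one more tool, called after "Call:" as name(argument=value, ...), one argument or row to a line, values as JSON. apply_moves: Moves the arm, as the interface text tells. Its arguments: {"type":"object","properties":{"deltas":{"type":"array"},"squeeze":{"type":"number"}},"required":["deltas"]}

```bash
mkdir -p pics
cat > h.py <<'E'
import numpy as np, cv2
from scipy.spatial.transform import Rotation as R
from rig import *
def q2R(q): return R.from_quat([q[1],q[2],q[3],q[0]]).as_matrix()
def ray(im,p):
    d=q2R(im["orientation"])@np.linalg.inv(im["K"])@np.array([p[0],p[1],1.]); return np.array(im["position"]),d/np.linalg.norm(d)
def atz(im,p,z):
    o,d=ray(im,p); return o+d*(z-o[2])/d[2]
def proj(im,X):
    c=q2R(im["orientation"]).T@(np.array(X)-im["position"]); c=np.array(im["K"])@c; return c[:2]/c[2]
def tri(i1,p1,i2,p2):
    A=[];b=[]
    for i,p in((i1,p1),(i2,p2)):
        o,d=ray(i,p);M=np.eye(3)-np.outer(d,d);A.append(M);b.append(M@o)
    return np.linalg.lstsq(np.vstack(A),np.hstack(b),rcond=None)[0]
E
python3 - <<'E'
from h import *
s=get_image("scene");t=get_image("top")
for n,i in(("scene",s),("top",t)):
    cv2.imwrite(f"pics/{n}0.png",i["frame"][:,:,::-1]); print(n,np.round(i["position"],3),np.round(i["orientation"],3))
for q in ["press","strip_far","strip_near","block_rib","block_sole","tile","dial_axis","dial_bar","jar_mid","bowl_mid","glue_mid"]:
    for n,i in(("s",s),("t",t)):
        print(q,n,[(np.round(r["point"],1).tolist(),round(r["score"],2)) for r in place_of(q,i)[:3]])
st=get_state();print({k:np.round(v,3) for k,v in st.items()}, nose_length)
E
```

```text
scene [ 0.907 -0.735  0.913] [-0.377  0.891  0.233 -0.102]
top [ 0.354 -0.022  1.258] [ 0.038 -0.699  0.712 -0.05 ]
press s [([345.1, 253.2], 0.61)]
press t [([273.9, 230.2], 0.75), ([394.2, 302.6], 0.35)]
strip_far s [([323.9, 293.6], 0.71)]
strip_far t [([345.0, 207.4], 0.75)]
strip_near s [([344.5, 248.3], 0.72), ([246.5, 377.1], 0.43)]
strip_near t [([283.8, 223.8], 0.78)]
block_rib s [([245.2, 370.7], 0.93), ([205.0, 414.1], 0.73), ([249.8, 374.0], 0.71)]
block_rib t [([389.4, 234.4], 0.89), ([447.0, 287.5], 0.79), ([496.2, 232.1], 0.67)]
block_sole s [([244.9, 378.6], 0.78), ([205.7, 426.0], 0.59), ([195.0, 348.8], 0.57)]
block_sole t [([387.7, 234.2], 0.98), ([446.2, 285.2], 0.75), ([443.6, 226.4], 0.73)]
tile s [([247.8, 374.8], 0.72)]
tile t [([436.0, 233.3], 0.92)]
dial_axis s [([359.6, 204.5], 0.91), ([250.1, 376.0], 0.75)]
dial_axis t [([236.6, 230.4], 0.69)]
dial_bar s [([361.4, 167.6], 0.87)]
dial_bar t [([197.7, 232.2], 0.9)]
jar_mid s [([322.4, 389.4], 0.59), ([221.5, 285.6], 0.23)]
jar_mid t [([435.1, 165.4], 0.79), ([444.1, 230.6], 0.62)]
bowl_mid s [([376.1, 172.4], 0.63)]
bowl_mid t [([142.4, 259.5], 0.63)]
glue_mid s []
glue_mid t [([391.8, 300.2], 0.66)]
{'clock': np.float64(1.2), 'qpos': array([ 1.135,  0.276,  1.505,  0.   ,  1.361, -0.121]), 'qd': array([-0.002,  0.002, -0.001, -0.001, -0.001, -0.002]), 'effort': array([-1.0000e-03, -4.1667e+01, -2.4609e+01, -1.0000e-03,  0.0000e+00,
       -0.0000e+00]), 'position': array([0.178, 0.547, 0.248]), 'ee_rot': array([0.   , 0.157, 0.988, 0.   ]), 'contact_force': array([0.58 , 0.153, 0.309]), 'moment': array([-0.021, -0.046, -0.024]), 'gripper_force': np.float64(0.0), 'width': np.float64(0.085)} 0.017
```

View pics/scene0.png

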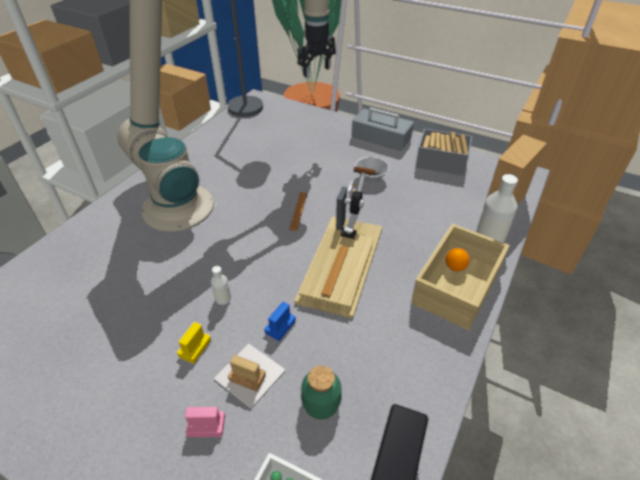

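View pics/top0.png

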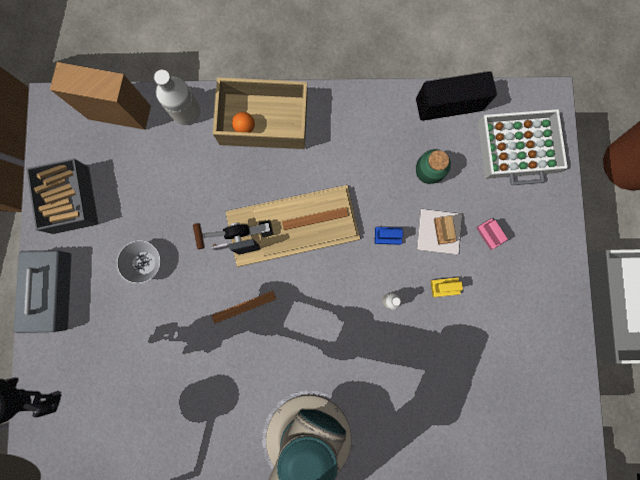

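The scene picture shows the cork block on the white tile at about (245,372), which is (445,228) in top. The blue, pink and yellow ones are look-alikes. In the top picture the press strip runs from (348,211), far end, to (283,225), near end. The dial bar is at (198,235), the jar at (433,165), the glue bottle at (392,300) and the bowl at (139,262).

Run:
```python
from h import *
s=get_image("scene");t=get_image("top")
a=t["frame"][195:260,410:490,::-1]; b=t["frame"][175:275,185:365,::-1]
A=cv2.resize(a,None,fx=6,fy=6,interpolation=cv2.INTER_CUBIC)
B=cv2.resize(b,None,fx=4,fy=4,interpolation=cv2.INTER_CUBIC)[:,:]
c=s["frame"][340:410,210:290,::-1]; C=cv2.resize(c,None,fx=4,fy=4,interpolation=cv2.INTER_CUBIC)
cv2.imwrite("pics/A.png",A);cv2.imwrite("pics/B.png",B)
# strip ends: top px at z=.043 ; rib top z=.068 
for n,i,p,z in [("far",t,(348.5,211),.043),("near",t,(283.5,225),.043),("far_s",s,(325,293.6),.043),("near_s",s,(344.5,248.3),.043),("tile t",t,(439,231.5),.006),("tile s",s,(248.5,375),.006),
 ("rib t",t,(445,228),.068),("rib s",s,(245.2,370.7),.047),("bar t",t,(198,235),.156),("bar s",s,(361.4,167.6),.156),("axis s",s,(359.6,204.5),.105)]:
    print(n,np.round(atz(i,p,z),4))
print("bar tri",tri(s,(361.4,167.6),t,(198,235)))
```

```text
far [ 0.5696 -0.1128  0.043 ]
near [0.5359 0.0546 0.043 ]
far_s [ 0.5694 -0.1095  0.043 ]
near_s [0.5406 0.0495 0.043 ]
tile t [ 0.5174 -0.3538  0.006 ]
tile s [ 0.5194 -0.3602  0.006 ]
rib t [ 0.5179 -0.353   0.068 ]
rib s [ 0.5252 -0.3724  0.047 ]
bar t [0.4989 0.2448 0.156 ]
bar s [0.4856 0.2517 0.156 ]
axis s [0.5265 0.1619 0.105 ]
bar tri [0.49438015 0.23989509 0.16735887]
```

View pics/A.png

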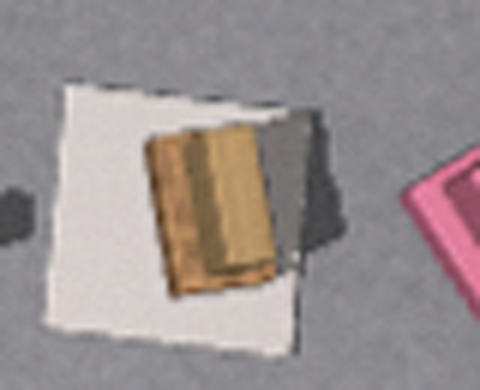

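View pics/B.png

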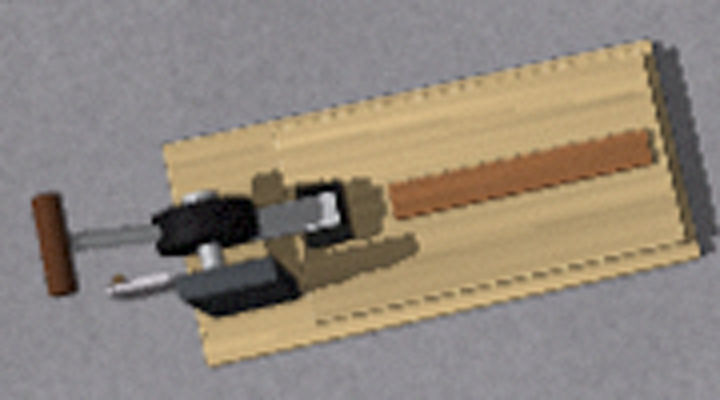

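Crop A shows the block's pale rib top centred near (240,198) in the crop, with its long axis about 9° off vertical. The tile corners are (66,82), (316,110), (295,355) and (44,325). Crop B shows the strip with far end (652,146) and near end (393,201). The crossbar runs from (47,195) to (62,294), the dial spoke points left, and the steel cheek is on the lower side.

Run:
```python
from h import *
t=get_image("top");s=get_image("scene")
A=lambda x,y:((x+.5)/6-.5+410,(y+.5)/6-.5+195)
B=lambda x,y:((x+.5)/4-.5+185,(y+.5)/4-.5+175)
f=lambda p,z:atz(t,p,z)
tc=[f(A(*c),.006) for c in((66,82),(316,110),(295,355),(44,325))];T=np.mean(tc,0)
print("tile",T,[round(np.linalg.norm(tc[i]-tc[i-1]),4) for i in range(4)])
rc=[f(A(*c),.068) for c in((207,133),(254,126),(274,262),(224,270))];print("rib",np.mean(rc,0),np.degrees(np.arctan2(*(rc[1]-rc[2])[1::-1])),[round(np.linalg.norm(rc[i]-rc[i-1]),4) for i in range(4)])
b=f(A(148,143),.026)-f(A(175,297),.026);print("base edge",np.linalg.norm(b),np.degrees(np.arctan2(b[1],b[0])))
fa=f(B(652,146),.043);ne=f(B(393.5,201.5),.043);u=ne-fa
print("far",fa,"near",ne,np.linalg.norm(u),"yaw",np.degrees(np.arctan2(-u[0],u[1])))
bc=[f(B(*c),.014) for c in((210,365),(697,252),(165,147),(650,42))]
for a,c in((0,1),(2,3)):
    d=bc[a]-bc[c];print("board",np.linalg.norm(d),np.degrees(np.arctan2(-d[0],d[1])))
yaw=np.arctan2(-u[0],u[1]);Rz=R.from_euler("z",yaw).as_matrix();m=(fa+ne)/2;O=m-Rz@[0,-.115,0.043];O[2]=0
print("O",O,"bar",O+Rz@[0,.08+.095*np.cos(.56),.105+.095*np.sin(.56)],"meas",f(B(54,244),.156+.009))
for n,X in(("far",[0,-.2,.043]),("near",[0,-.03,.043]),("bar",[0,.08+.095*np.cos(.56),.156]),("axis",[0,.08,.105])):
    X=O+Rz@X;print(n,proj(s,X),proj(t,X))
```

```text
tile [ 0.5191985  -0.35562959  0.006     ] [np.float64(0.109), np.float64(0.1116), np.float64(0.1098), np.float64(0.1109)]
rib [ 0.51897486 -0.36455855  0.068     ] 5.31221573232023 [np.float64(0.0583), np.float64(0.0202), np.float64(0.058), np.float64(0.0214)]
base edge 0.06811380225574641 7.1554860848535
far [ 0.56934151 -0.11056622  0.043     ] near [0.53597053 0.05584833 0.043     ] 0.16972749145818478 yaw 11.33908388589596
board 0.32483229187054014 12.142616766184574
board 0.3268809043610599 11.569489294940881
O [0.53004529 0.08539634 0.        ] bar [0.4984907  0.24275295 0.15546269] meas [0.49628486 0.24226757 0.165     ]
far [324.75634389 293.92594542] [347.67657924 211.11392593]
near [344.04574048 246.16114012] [282.94781784 225.01120352]
bar [364.23088615 170.59023737] [198.8666655  235.16877081]
axis [355.84133325 202.69604648] [236.74084873 230.80174532]
```

```bash
cat >> h.py <<'E'
yaw=np.radians(11.6); PR=R.from_euler("z",yaw).as_matrix(); O=np.array([.569341+.535971,-.110566+.055848,0])/2-PR@[0,-.115,0]
TILE=np.array([.5192,-.3556]); BLK=np.array([.519,-.3646])
def to(X,yh=None):
    s=get_state(); M=q2R(s["ee_rot"]); d=M.T@(np.array(X)-s["position"])*1000
    h=np.degrees(np.arctan2(M[1,1],M[0,1])); tilt=np.degrees(np.arccos(-M[2,2]))
    print("d",np.round(d,1),"turn",None if yh is None else round((h-yh+180)%360-180,2),"h",round(h,2),"tilt",round(tilt,2),"pos",np.round(s["position"],4),"F",np.round(s["contact_force"],1),"w",round(s["width"],4),"gf",round(float(s["gripper_force"]),1),"t",round(float(s["clock"]),2))
E
python3 -c "
from h import *
to([*BLK,.15],-83.5);to([*(BLK+TILE)/2,.049],-83.5);print(O)"
```

```text
d [-606.4 -761.    98.3] turn 155.46 h 71.96 tilt 0.0 pos [0.1781 0.5468 0.2483] F [ 0.8 -0.8  0.3] w 0.0855 gf 0.0 t 1.4
d [-605.1 -756.7  199.3] turn 155.46 h 71.96 tilt 0.0 pos [0.1781 0.5468 0.2483] F [ 0.8 -0.8  0.3] w 0.0855 gf 0.0 t 1.4
[0.52953204 0.08529215 0.        ]
```

Call:
apply_moves(
  deltas=[85, -606, -761, 50, 155, 85, -606, -761, 50, 155, 85, -606, -761, 50, 155, 85, -606, -761, 50, 155, 85, -606, -761, 50, 155, 85, -606, -761, 50, 155, 85, -606, -761, 50, 155, 85, -606, -761, 50, 155, 85, -606, -761, 50, 155, 85, -606, -761, 50, 155, 85, -606, -761, 50, 155, 85, -606, -761, 50, 155],
)

```text
clock: 2.4
position: [0.3531, 0.0771, 0.223]
ee_rot: [0.0, 0.79, 0.613, 0.001]
contact_force: [1.0, 1.4, 0.2]
width: 0.0848
gripper_force: 0.0
```

```bash
python3 -c "
from h import *
to([*BLK,.15],-83.5)"
```

```text
d [-387.   270.    73.1] turn 69.17 h -14.33 tilt 0.1 pos [0.3531 0.0771 0.223 ] F [1.  1.4 0.2] w 0.0848 gf 0.0 t 2.4
```

Call:
apply_moves(
  deltas=[85, -387, 270, 70, 69, 85, -387, 270, 70, 69, 85, -387, 270, 70, 69, 85, -387, 270, 70, 69, 85, -387, 270, 70, 69, 85, -387, 270, 70, 69, 85, -387, 270, 70, 69, 85, -387, 270, 70, 69, 85, -387, 270, 70, 69, 85, -387, 270, 70, 69, 85, -387, 270, 70, 69, 85, -387, 270, 70, 69],
)

```text
clock: 3.4
position: [0.5229, -0.3672, 0.1514]
ee_rot: [0.002, 0.998, 0.06, 0.001]
contact_force: [0.8, 0.4, 0.9]
width: 0.085
gripper_force: 0.0
```

Call:
apply_moves(
  deltas=[85, 0, 0, 0, 0, 85, 0, 0, 0, 0, 85, 0, 0, 0, 0],
)

```text
clock: 3.65
position: [0.5208, -0.3607, 0.1524]
ee_rot: [-0.001, 0.998, 0.061, -0.0]
contact_force: [-0.0, 0.5, 0.4]
width: 0.0847
gripper_force: 0.0
```

Run:
```python
from h import *
to([*BLK,.049],-83.5)
s=get_image("scene");t=get_image("top")
S=[[ (np.round(r["point"],1).tolist(),round(r["score"],2)) for r in place_of("block_rib",i)[:4]] for i in (s,t)];print(S)
c=s["frame"][320:410,195:315,::-1]; cv2.imwrite("pics/C.png",cv2.resize(c,None,fx=6,fy=6,interpolation=cv2.INTER_CUBIC))
```

```text
d [ -2.2   3.8 103.4] turn 0.52 h -82.98 tilt 0.11 pos [ 0.5208 -0.3607  0.1524] F [-0.   0.5  0.4] w 0.0847 gf 0.0 t 3.65
[[([245.0, 371.0], 0.96), ([192.5, 337.0], 0.87), ([200.2, 415.5], 0.7), ([278.4, 316.1], 0.59)], [([392.8, 234.2], 0.71), ([447.2, 225.7], 0.59), ([494.0, 232.3], 0.56)]]
```

View pics/C.png

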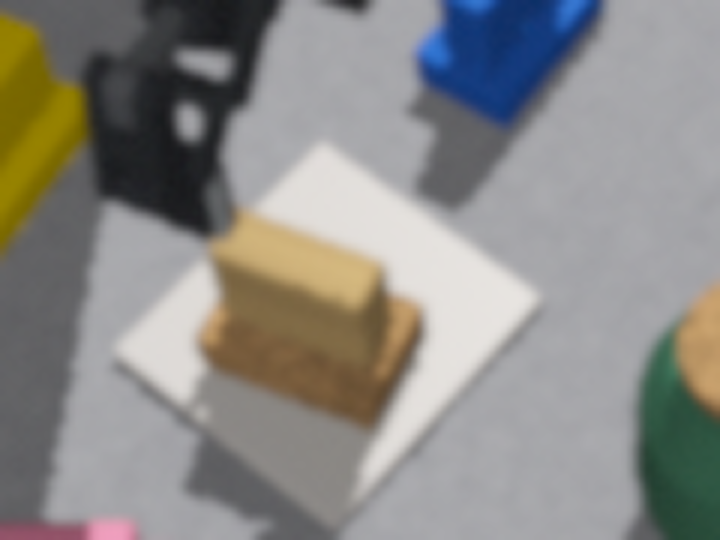

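The crop shows the rib top with corners near (237,210), (382,262), (355,310) and (212,245), upright on the tile. One finger is visible at the upper left, clear of the block.

Run:
```python
from h import *
s=get_image("scene");C=lambda x,y:((x+.5)/6-.5+195,(y+.5)/6-.5+320)
rc=[atz(s,C(*c),.068) for c in((237,210),(382,262),(355,310),(212,245))];print(np.mean(rc,0))
for a,b in((0,1),(3,2)):
    d=rc[a]-rc[b];print(np.linalg.norm(d),np.degrees(np.arctan2(d[1],d[0])))
tc=[atz(s,C(*c),.006) for c in((322,142),(541,297),(340,528),(115,357))];print("tile",np.mean(tc,0))
to([.5195,-.366,.0495],-83.5)
```

```text
[ 0.52090924 -0.36691539  0.068     ]
0.05600925292299021 -172.01512078605947
0.057239098233234455 -176.4029055441169
tile [ 0.51987552 -0.35679479  0.006     ]
d [ -2.5   5.1 103.8] turn 0.59 h -82.91 tilt 0.03 pos [ 0.5213 -0.3606  0.1533] F [ 0.5  0.3 -0.3] w 0.0848 gf 0.0 t 3.9
```

Call:
apply_moves(
  deltas=[85, -2, 5, 35, 0, 85, -2, 5, 65, 0, 85, -2, 5, 85, 0, 85, -2, 5, 96, 0, 85, -2, 5, 103, 0, 85, -2, 5, 103, 0, 85, -2, 5, 103, 0],
  squeeze=70,
)

```text
clock: 4.48
position: [0.5206, -0.3672, 0.0505]
ee_rot: [0.001, 0.998, 0.061, 0.001]
contact_force: [0.1, -0.4, 0.1]
width: 0.085
gripper_force: 0.0
```

Call:
apply_moves(
  deltas=[50, 0, 0, 0, 0, 40, 0, 0, 0, 0, 30, 0, 0, 0, 0, 20, 0, 0, 0, 0, 10, 0, 0, 0, 0, 5, 0, 0, 0, 0, 5, 0, 0, 0, 0, 5, 0, 0, 0, 0],
)

```text
clock: 5.15
position: [0.5204, -0.3672, 0.0502]
ee_rot: [0.0, 0.998, 0.061, 0.0]
contact_force: [-0.8, -0.1, 3.6]
width: 0.0208
gripper_force: 69.0
```

```bash
python3 -c "
from h import *
to([.52,-.366,.3],-83.5)"
```

```text
d [  -0.    -1.1 -249.8] turn 0.52 h -82.98 tilt 0.07 pos [ 0.5204 -0.3672  0.0502] F [-0.8 -0.1  3.6] w 0.0208 gf 69.0 t 5.15
```

Call:
apply_moves(
  deltas=[5, 0, 0, -15, 0, 5, 0, 0, -45, 0, 5, 0, 0, -80, 0, 5, 0, 0, -110, 0, 5, 0, 0, -125, 0, 5, 0, 0, -130, 0, 5, 0, 0, -130, 0],
)

```text
clock: 5.73
position: [0.5203, -0.3672, 0.1806]
ee_rot: [0.001, 0.998, 0.061, 0.001]
contact_force: [0.1, -0.1, -1.0]
width: 0.0211
gripper_force: 68.6
```

```bash
python3 -c "
from h import *
P=O+PR@[0,-.167,0];P[2]=.13;to(P,11.6)"
```

```text
d [  77.7 -281.6   50.3] turn -94.58 h -82.98 tilt 0.12 pos [ 0.5203 -0.3672  0.1806] F [ 0.1 -0.1 -1. ] w 0.0211 gf 68.6 t 5.73
```

Call:
apply_moves(
  deltas=[5, 3, -10, 0, -4, 5, 9, -30, 0, -10, 5, 16, -55, 0, -17, 5, 23, -80, 0, -24, 5, 30, -105, 0, -31, 5, 36, -130, 0, -38, 5, 43, -155, 0, -45, 5, 50, -180, 0, -52, 5, 57, -205, 0, -59, 5, 64, -230, 0, -66, 5, 71, -255, 0, -73, 5, 77, -278, 0, -80],
)

```text
clock: 6.73
position: [0.5611, -0.0797, 0.177]
ee_rot: [-0.002, 0.723, 0.691, -0.001]
contact_force: [1.0, 0.2, -1.0]
width: 0.0212
gripper_force: 68.6
```

Call:
apply_moves(
  deltas=[5, 0, 0, 0, -6, 5, 0, 0, 0, -12, 5, 0, 0, 0, -14.5, 5, 0, 0, 0, -14.5, 5, 0, 0, 0, -14.5],
)

```text
clock: 7.15
position: [0.5614, -0.0813, 0.1777]
ee_rot: [-0.002, 0.633, 0.774, -0.001]
contact_force: [0.7, 0.8, -1.1]
width: 0.0208
gripper_force: 68.6
```

Run:
```python
from h import *
P=O+PR@[0,-.167,0];P[2]=.0922;to(P,11.6)
s=get_image("scene");t=get_image("top")
a=cv2.resize(t["frame"][165:265,270:403,::-1],None,fx=6,fy=6,interpolation=cv2.INTER_CUBIC);cv2.imwrite("pics/D.png",a)
a=cv2.resize(s["frame"][190:315,270:400,::-1],None,fx=4.6,fy=4.6,interpolation=cv2.INTER_CUBIC);cv2.imwrite("pics/E.png",a)
```

```text
d [ 2.4  2.6 85.5] turn -0.15 h 11.45 tilt 0.22 pos [ 0.5614 -0.0813  0.1777] F [ 0.7  0.8 -1.1] w 0.0208 gf 68.6 t 7.15
```

View pics/E.png

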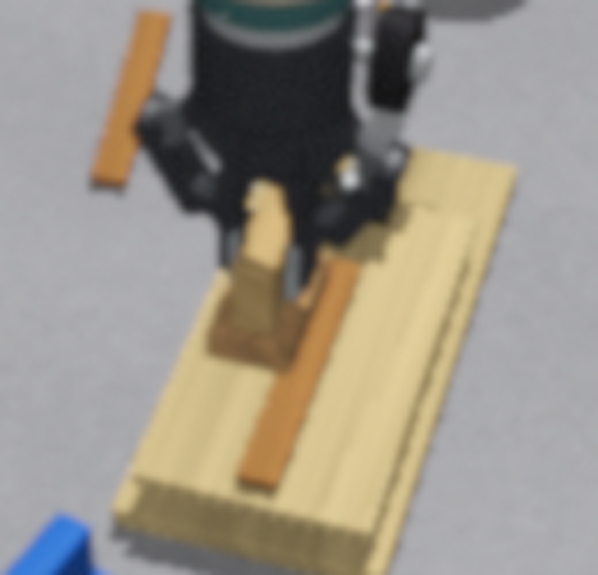

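The block hangs level in the gripper above the strip's far end. It appears offset only because of its height.

Call:
apply_moves(
  deltas=[5, 2, 2, 20, 0, 5, 2, 2, 45, 0, 5, 2, 2, 65, 0, 5, 2, 2, 78, 0, 5, 2, 2, 83, 0, 5, 2, 2, 83, 0, 5, 2, 2, 83, 0],
)

```text
clock: 7.83
position: [0.5643, -0.0794, 0.0968]
ee_rot: [0.0, 0.633, 0.774, 0.0]
contact_force: [0.4, 0.4, -0.3]
width: 0.0209
gripper_force: 68.6
```

Run:
```python
from h import *
P=O+PR@[0,-.167,0];P[2]=.0822;to(P,11.6)
```

```text
d [ 1.4 -1.  14.6] turn -0.11 h 11.49 tilt 0.02 pos [ 0.5643 -0.0794  0.0968] F [ 0.4  0.4 -0.3] w 0.0209 gf 68.6 t 7.83
```

Call:
apply_moves(
  deltas=[5, 0, -1, 4, 0, 5, 0, -1, 8, 0, 5, 0, -1, 11, 0, 5, 0, -1, 13, 0, 5, 0, -1, 14, 0, 5, 0, -1, 14, 0],
)

```text
clock: 8.33
position: [0.5635, -0.0796, 0.0836]
ee_rot: [0.001, 0.633, 0.775, 0.0]
contact_force: [-2.2, -0.1, 7.6]
width: 0.0215
gripper_force: 69.7
```

Run:
```python
from h import *
P=O+PR@[0,-.167,0];P[2]=.0822;to(P,11.6)
P=O+PR@[0,-.065,0];P[2]=.0822;to(P,11.6)
```

```text
d [ 1.4 -0.1  1.4] turn -0.08 h 11.52 tilt 0.08 pos [ 0.5635 -0.0796  0.0836] F [-2.2 -0.1  7.6] w 0.0215 gf 69.7 t 8.33
d [103.4  -0.2   1.4] turn -0.08 h 11.52 tilt 0.08 pos [ 0.5635 -0.0796  0.0836] F [-2.2 -0.1  7.6] w 0.0215 gf 69.7 t 8.33
```

Call:
apply_moves(
  deltas=[5, 2, 0, 1, 0, 5, 6, 0, 1, 0, 5, 11, 0, 1, 0, 5, 16, 0, 1, 0, 5, 21, 0, 1, 0, 5, 26, 0, 1, 0, 5, 31, 0, 1, 0, 5, 36, 0, 1, 0, 5, 41, 0, 1, 0, 5, 46, 0, 1, 0, 5, 51, 0, 1, 0, 5, 56, 0, 1, 0],
)

```text
clock: 9.33
position: [0.5544, -0.0259, 0.0836]
ee_rot: [0.003, 0.632, 0.775, 0.001]
contact_force: [1.1, -3.9, 6.7]
width: 0.0216
gripper_force: 69.7
```

Call:
apply_moves(
  deltas=[5, 4, 0, 0, 0, 5, 8, 0, 0, 0, 5, 13, 0, 0, 0, 5, 18, 0, 0, 0, 5, 23, 0, 0, 0, 5, 28, 0, 0, 0, 5, 33, 0, 0, 0, 5, 38, 0, 0, 0, 5, 43, 0, 0, 0, 5, 47, 0, 0, 0, 5, 49, 0, 0, 0, 5, 49, 0, 0, 0],
)

```text
clock: 10.33
position: [0.5444, 0.0228, 0.0835]
ee_rot: [0.003, 0.632, 0.775, 0.001]
contact_force: [0.1, -2.7, 7.5]
width: 0.0213
gripper_force: 69.7
```

Run:
```python
from h import *
P=O+PR@[0,-.065,0];P[2]=.0822;to(P,11.6)
```

```text
d [-0.8 -2.   1.3] turn -0.02 h 11.58 tilt 0.35 pos [0.5444 0.0228 0.0835] F [ 0.1 -2.7  7.5] w 0.0213 gf 69.7 t 10.33
```

Call:
apply_moves(
  deltas=[5, 0, 0, -8, 0, 5, 0, 0, -25, 0, 5, -2, 0, -50, 0, 5, -5, 0, -75, 0, 5, -10, 0, -90, 0, 5, -15, 0, -95, 0, 5, -15, 0, -95, 0],
)

```text
clock: 10.92
position: [0.5459, 0.008, 0.178]
ee_rot: [0.001, 0.633, 0.774, 0.001]
contact_force: [0.5, 0.2, -0.1]
width: 0.0213
gripper_force: 68.7
```

Run:
```python
from h import *
P=[.5195,-.356,.17];to(P,-83.5)
```

```text
d [-351.4  -98.4    8.1] turn 94.99 h 11.49 tilt 0.18 pos [0.5459 0.008  0.178 ] F [ 0.5  0.2 -0.1] w 0.0213 gf 68.7 t 10.92
```

Call:
apply_moves(
  deltas=[5, -8, -2, 0, 3, 5, -28, -8, 0, 8, 5, -56, -16, 0, 15, 5, -84, -24, 0, 22, 5, -112, -32, 0, 29, 5, -140, -40, 0, 36, 5, -168, -48, 0, 43, 5, -196, -55, 0, 50, 5, -224, -63, 0, 57, 5, -252, -71, 0, 64, 5, -280, -79, 0, 71, 5, -308, -87, 0, 78],
)

```text
clock: 11.92
position: [0.5201, -0.3109, 0.1745]
ee_rot: [-0.002, 0.98, 0.201, -0.001]
contact_force: [0.8, -0.1, -0.2]
width: 0.0212
gripper_force: 68.6
```

Run:
```python
from h import *
P=[.5195,-.356,.17];to(P,-83.5)
```

```text
d [-18.3  41.2   4.4] turn 16.65 h -66.85 tilt 0.24 pos [ 0.5201 -0.3109  0.1745] F [ 0.8 -0.1 -0.2] w 0.0212 gf 68.6 t 11.92
```

Call:
apply_moves(
  deltas=[5, -9, 20, 5, 6, 5, -16, 37, 15, 12, 5, -18, 41, 35, 16.5, 5, -18, 41, 60, 16.5, 5, -18, 41, 85, 16.5, 5, -18, 41, 105, 16.5, 5, -18, 41, 113, 16.5, 5, -18, 41, 116, 16.5, 5, -18, 41, 116, 16.5, 5, -18, 41, 116, 16.5],
)

```text
clock: 12.75
position: [0.5217, -0.3555, 0.0612]
ee_rot: [0.0, 0.998, 0.061, 0.0]
contact_force: [0.1, 0.1, -0.7]
width: 0.021
gripper_force: 68.6
```

Run:
```python
from h import *
P=[.5195,-.356,.0505];to(P,-83.5)
```

```text
d [-2.3  0.2 10.7] turn 0.52 h -82.98 tilt 0.06 pos [ 0.5217 -0.3555  0.0612] F [ 0.1  0.1 -0.7] w 0.021 gf 68.6 t 12.75
```

Call:
apply_moves(
  deltas=[5, 0, 0, 4, 0, 5, 0, 0, 8, 0, 5, 0, 0, 10, 0, 5, 0, 0, 11, 0, 5, 0, 0, 11, 0, 5, 0, 0, 11, 0],
)

```text
clock: 13.25
position: [0.5213, -0.3552, 0.0502]
ee_rot: [0.0, 0.998, 0.061, 0.0]
contact_force: [-0.8, -0.1, 3.2]
width: 0.0208
gripper_force: 69.0
```

Run:
```python
from h import *
P=[.5195,-.356,.0505];to(P,-83.5)
```

```text
d [-1.8  0.5 -0.3] turn 0.52 h -82.98 tilt 0.03 pos [ 0.5213 -0.3552  0.0502] F [-0.8 -0.1  3.2] w 0.0208 gf 69.0 t 13.25
```

Call:
apply_moves(
  deltas=[30, 0, 0, 0, 0, 50, 0, 0, 0, 0, 70, 0, 0, 0, 0, 80, 0, 0, 0, 0, 80, 0, 0, 0, 0, 80, 0, 0, 0, 0, 80, 0, 0, 0, 0, 80, 0, 0, 0, 0, 80, 0, 0, 0, 0],
)

```text
clock: 14.0
position: [0.5212, -0.3552, 0.0496]
ee_rot: [-0.0, 0.998, 0.061, 0.0]
contact_force: [0.6, -0.8, -0.1]
width: 0.0804
gripper_force: 0.0
```

Call:
apply_moves(
  deltas=[80, 0, 0, -10, 0, 80, 0, 0, -35, 0, 80, 0, 0, -70, 0, 80, 0, 0, -110, 0, 80, 0, 0, -150, 0, 80, 0, 0, -180, 0, 80, 0, 0, -200, 0, 80, 0, 0, -200, 0],
)

```text
clock: 14.67
position: [0.5232, -0.3568, 0.2565]
ee_rot: [0.004, 0.998, 0.061, 0.004]
contact_force: [0.1, -0.7, 1.1]
width: 0.0801
gripper_force: 0.0
```

Run:
```python
from h import *
P=O+PR@[0,.16,0];P[2]=.25;to(P,11.6);to(P,101.6);print(P, O+PR@[0,.08,.105])
t=get_image("top");s=get_image("scene")
a=cv2.resize(s["frame"][320:430,180:320,::-1],None,fx=3,fy=3,interpolation=cv2.INTER_CUBIC)
b=cv2.resize(s["frame"][140:250,300:440,::-1],None,fx=3,fy=3,interpolation=cv2.INTER_CUBIC)
cv2.imwrite("pics/F.png",np.vstack([a,b])[:600]) if 0 else cv2.imwrite("pics/F.png",np.hstack([cv2.resize(a,(400,314)),cv2.resize(b,(400,314))]))
```

```text
d [  47.6 -597.6    1.7] turn -94.57 h -82.97 tilt 0.68 pos [ 0.5232 -0.3568  0.2565] F [ 0.1 -0.7  1.1] w 0.0801 gf 0.0 t 14.67
d [  47.6 -597.6    1.7] turn 175.43 h -82.97 tilt 0.68 pos [ 0.5232 -0.3568  0.2565] F [ 0.1 -0.7  1.1] w 0.0801 gf 0.0 t 14.67
[0.49735957 0.24202419 0.25      ] [0.51344581 0.16365817 0.105     ]
```

View pics/F.png

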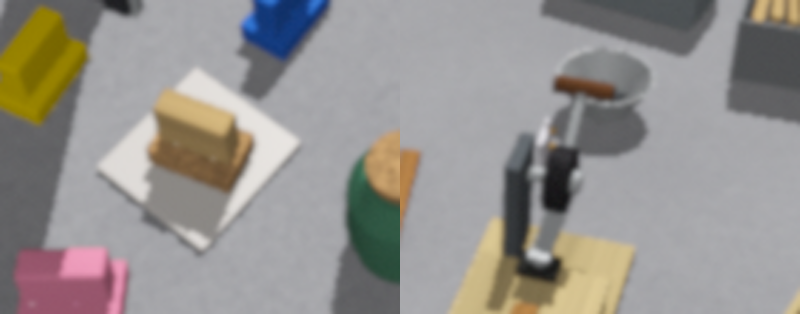

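The block stands upright near the middle of the tile and is released. The dial is at rest with its crossbar up. Next comes the dial.

Call:
apply_moves(
  deltas=[40, 4, -30, 0, -7, 20, 8, -68, 0, -14, 0, 12, -108, 0, -21, 0, 16, -148, 0, -28, 0, 20, -188, 0, -35, 0, 24, -228, 0, -42, 0, 28, -268, 0, -49, 0, 31, -308, 0, -56, 0, 34, -348, 0, -63, 0, 37, -388, 0, -70, 0, 40, -428, 0, -77, 0, 43, -468, 0, -84],
  squeeze=20,
)

```text
clock: 15.77
position: [0.5049, 0.1163, 0.2477]
ee_rot: [-0.001, 0.699, 0.715, -0.001]
contact_force: [0.7, -0.5, 0.6]
width: 0.0001
gripper_force: 0.0
```

Run:
```python
from h import *
P=O+PR@[.008,.164,0];P[2]=.2;to(P,11.6)
```

```text
d [131.2   2.8  47.6] turn -10.24 h 1.36 tilt 0.23 pos [0.5049 0.1163 0.2477] F [ 0.7 -0.5  0.6] w 0.0001 gf 0.0 t 15.77
```

Call:
apply_moves(
  deltas=[0, 35, 1, 0, -5, 0, 75, 2, 0, -10, 0, 110, 3, 5, -10, 0, 128, 3, 20, -10, 0, 131, 3, 35, -10, 0, 131, 3, 47, -10, 0, 131, 3, 48, -10, 0, 131, 3, 48, -10],
)

```text
clock: 16.43
position: [0.5059, 0.2452, 0.1994]
ee_rot: [-0.001, 0.636, 0.772, -0.002]
contact_force: [-0.3, 0.1, 0.7]
width: -0.0002
gripper_force: 0.0
```

Run:
```python
from h import *
P=O+PR@[.008,.164,0];P[2]=.182;to(P,11.6)
s=get_image("scene");t=get_image("top")
b=cv2.resize(s["frame"][90:250,300:440,::-1],(400,457),interpolation=cv2.INTER_CUBIC)
a=cv2.resize(t["frame"][150:310,140:280,::-1],(400,457),interpolation=cv2.INTER_CUBIC)
cv2.imwrite("pics/G.png",np.hstack([b,a]))
```

```text
d [ 2.6 -0.9 17.4] turn -0.56 h 11.04 tilt 0.3 pos [0.5059 0.2452 0.1994] F [-0.3  0.1  0.7] w -0.0002 gf 0.0 t 16.43
```

View pics/G.png

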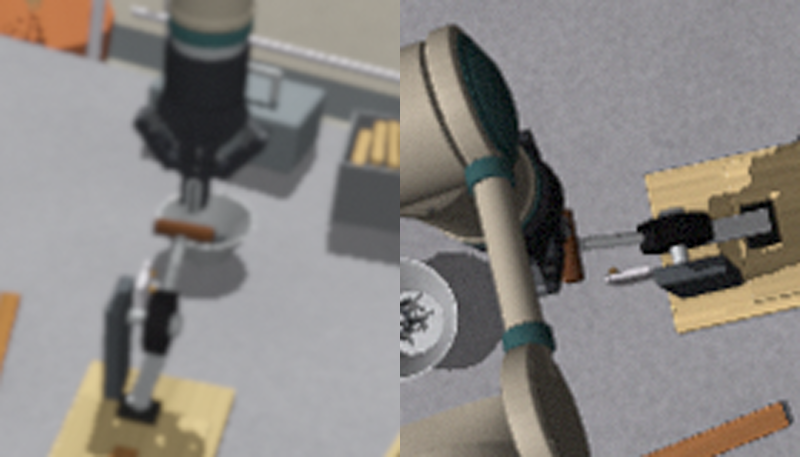

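The closed fingertips stand just above the crossbar, clear of the bowl and cheek.

Call:
apply_moves(
  deltas=[0, 2, 0, 8, 0, 0, 2, 0, 15, 0, 0, 5, 0, 22, 0, 0, 8, 0, 29, 0, 0, 11, 0, 36, 0, 0, 13, 0, 43, 0, 0, 14, 0, 50, 0, 0, 15, 0, 57, 0, 0, 16, 0, 64, 0, 0, 16, 0, 67, 0, 0, 16, 0, 67, 0],
)

```text
clock: 17.45
position: [0.5046, 0.2634, 0.135]
ee_rot: [-0.001, 0.636, 0.772, 0.002]
contact_force: [-1.7, 4.2, 7.2]
width: -0.0002
gripper_force: 3.2
```

```bash
cat > g.py <<'E'
from h import *
P=O+PR@[.008,.166,0];P[2]=.0855;to(P,11.6)
st=get_state();l=PR.T@(st["position"]-O);h=l[2]-.017-.009-.105;print("press",np.round(l,4),"q est",.56-np.arcsin(h/.095))
E
python3 g.py
```

```text
d [-13.7  -3.4  49.5] turn -0.62 h 10.98 tilt 0.25 pos [0.5046 0.2634 0.135 ] F [-1.7  4.2  7.2] w -0.0002 gf 3.2 t 17.45
press [0.0114 0.1795 0.135 ] q est 0.5175338857893826
```

Call:
apply_moves(
  deltas=[0, 0, 0, 6, 0, 0, 0, 0, 12, 0, 0, -1, 0, 18, 0, 0, -2, -1, 24, 0, 0, -4, -2, 30, 0, 0, -6, -2, 35, 0, 0, -7, -2, 39, 0, 0, -7, -2, 39, 0],
)

```text
clock: 18.12
position: [0.5055, 0.2561, 0.0965]
ee_rot: [0.0, 0.636, 0.771, 0.003]
contact_force: [-0.0, 3.7, 6.2]
width: 0.0
gripper_force: 3.2
```

```bash
python3 g.py
```

```text
d [-6.2 -2.7 10.9] turn -0.64 h 10.96 tilt 0.36 pos [0.5055 0.2561 0.0965] F [-0.   3.7  6.2] w 0.0 gf 3.2 t 18.12
press [0.0108 0.1721 0.0965] q est 0.9321302223734131
```

Call:
apply_moves(
  deltas=[0, -1, 0, 3, 0, 0, -3, -1, 6, 0, 0, -4, -2, 8, 0, 0, -5, -2, 10, 0, 0, -5, -2, 10, 0],
)

```text
clock: 18.53
position: [0.5055, 0.251, 0.0871]
ee_rot: [0.001, 0.636, 0.771, 0.004]
contact_force: [1.0, 4.3, 8.5]
width: 0.0001
gripper_force: 3.8
```

```bash
python3 g.py
python3 - <<'E'
from h import *
s=get_image("scene")
for q in(.94,1.06,1.17):print(q,proj(s,O+PR@[-.02,.08+.095*np.cos(.56-q),.105+.095*np.sin(.56-q)]),proj(s,O+PR@[.03,.08+.095*np.cos(.56-q),.105+.095*np.sin(.56-q)]))
print([(r["point"],r["score"]) for r in place_of("dial_bar",s)])
b=cv2.resize(s["frame"][165:240,310:410,::-1],(800,600),interpolation=cv2.INTER_CUBIC);cv2.imwrite("pics/H.png",b)
E
```

```text
d [-1.2 -1.8  1.6] turn -0.64 h 10.96 tilt 0.49 pos [0.5055 0.251  0.0871] F [1.  4.3 8.5] w 0.0001 gf 3.8 t 18.53
press [0.0098 0.1672 0.0871] q est 1.0398020180310399
0.94 [355.82906699 192.16840143] [372.67243466 195.40860505]
1.06 [355.22994708 195.94915589] [372.02023661 199.2115381 ]
1.17 [354.60248807 199.46245244] [371.35764124 202.74817497]
[([361.6, 197.1], 0.8)]
```

View pics/H.png

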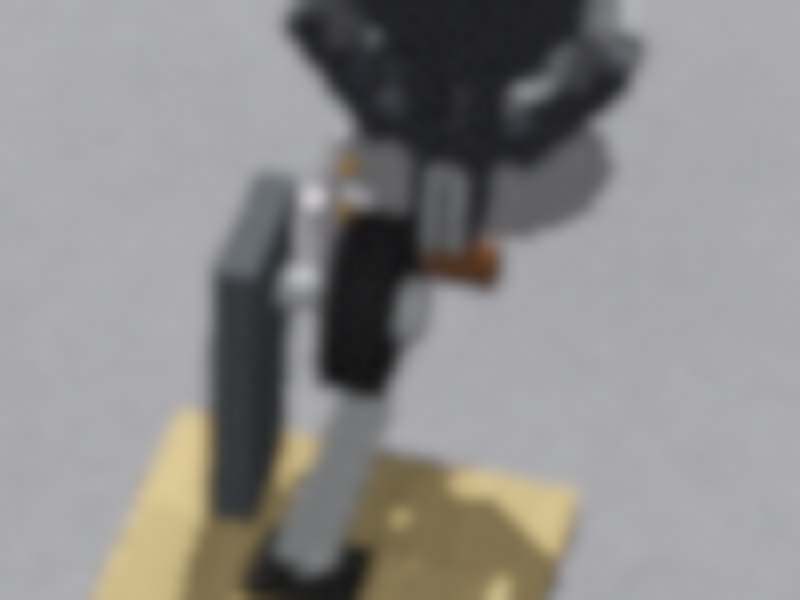

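The crossbar's right end shows at about (371,198), which fits q of about 1.02 and agrees with the pose estimate of 1.04. I'll press 1 mm more and hold.

Call:
apply_moves(
  deltas=[0, 0, 0, 1, 0, 0, 0, 0, 1, 0, 0, 0, 0, 1, 0, 0, 0, 0, 1, 0, 0, 0, 0, 1, 0, 0, 0, 0, 1, 0],
)

```text
clock: 19.13
position: [0.5056, 0.2508, 0.0865]
ee_rot: [0.001, 0.636, 0.771, 0.004]
contact_force: [1.8, 4.3, 7.9]
width: -0.0
gripper_force: 4.1
```

```bash
python3 g.py && python3 -c "
from rig import *
print(sign_off())"
```

```text
d [-1.  -1.8  1. ] turn -0.62 h 10.98 tilt 0.49 pos [0.5056 0.2508 0.0865] F [1.8 4.3 7.9] w -0.0 gf 4.1 t 19.13
press [0.0098 0.167  0.0865] q est 1.046968163815718
the job is handed in; nothing more can be done
None
```

I handed the job in at 19.1 s, and no verdict came back: the strip was rubbed in one pass (about 7–8 N measured), the block is let go upright near the middle of its tile, and the dial is held at about 1.05 rad with roughly 9 N.

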